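Close the sample chamber and lock its quarter-turn stud

TASK

A vial has been loaded into the small grey sample chamber and its white cover left open. Swing the cover fully shut, then push the orange sprung quarter-turn stud in until it seats and, keeping it in, turn it a quarter turn clockwise until it locks, and let go of it. Do not force the stud (neither ram it against its seat nor twist it before it is in far enough), and leave everything else standing where it is.

Things in the scene. Friction and masses are not known exactly. Their poses are not given: they have to be found in the camera images.
- chamber: grey sample chamber, an open box 130 (x) x 120 (y) x 76 mm high fixed to the worktop; origin at the centre of its underside, z up; its -x side is the front (cover tab and stud), its +x side carries the hinge. The hinge axis runs along the chamber's y at x = +65 mm, z = 76 mm. Position and yaw (up to 0.35 rad either way) vary.
- cover (a joint): white cover, 130 x 120 mm, 6 mm thick, hinged along the chamber's far (+x) rim at its underside; 0 = fully shut, grows as it opens upward (rad), at most 1.3; starts half open (0.55 to 1.0), front edge up; the stiff hinge stays where it is left, about 2 N on the tab moves it. Shut, its top is 82 mm above the worktop.
- cover_tab (a point): top surface of the finger tab (44 mm wide, 28 mm deep) at the front of the cover, 147 mm from the hinge axis and 6 mm above the cover's underside; the place to press the cover down. Axes of the cover: x from tab to hinge, z out of the top face.
- stud_grip (a point): centre of the orange wing of the stud: a bar 34 mm long (its own x), 11 mm thick (its own y, grip across this), 20 mm high (its z, along the stud), turning with the stud. It stands on a black round flange, 34 mm across, whose top is 10 mm below this point and underside 14 mm below. Stud out, this point is 38 mm above the cover's top (120 mm above the worktop when shut).
- stud_foot (a point): point on the cover's top where the stud's shaft goes in, 105 mm from the hinge axis. Pushed in, the stud meets a spring (4 N at first, 8 N at 18 mm) and then the firm floor of its seat, 5 to 18 mm in: this depth differs each time, cannot be seen and must be felt as a steep rise in force (a total push of 10 to 13 N means bottomed). It can turn only when within 1.5 mm of that floor.
- stud_turn (a joint): angle of the stud: 0 = unlocked (wing points from tab to hinge), grows clockwise seen from above, 1.57 = locked (wing across the cover, in line with the red dots); stops at 1.6. Held at the floor of its seat it turns freely; let go there, it springs out 3 to 4 mm into a notch and is locked. Turned too early its cross pin jams on the seat. More than 16 N between pin and seat is forcing it.
- std_vial: bystander: red-capped clear vial, 33 mm diameter, 65 mm high, standing beside the chamber; origin at the centre of its underside
- vial_e: bystander: green-capped vial, 27 mm diameter, 57 mm high, standing on the chamber's other side; origin at the centre of its underside
- vial_a: bystander: white-capped vial, 27 mm diameter, 57 mm high, on the left of the worktop; origin at the centre of its underside
- vial_b: bystander: black-capped vial, 27 mm diameter, 57 mm high, on the left of the worktop; origin at the centre of its underside
- beaker_100: bystander: clear beaker, 54 mm diameter, 68 mm high, on the left; origin at the centre of its underside
- timer: bystander: white desk timer, 38 x 62 x 58 mm, on the right; origin at the centre of its underside

How it is judged (in metres and radians):
On the way, in this order (a step that is already met when the one before it is completed fails the run):
1. the cover is shut while the stud is still unlocked (value of joint cover below 0.025 rad and value of joint stud_turn below 0.4 rad), for 0.2 s.
2. the stud has been turned to its locked position with the cover shut (value of joint cover below 0.025 rad and value of joint stud_turn above 1.35 rad), for 0.2 s.
At the end, for the whole second after the job is handed in: The cover is shut (within 0.025 rad), the stud is turned past 1.35 rad and stays there, released and at rest, and the bystanders stand upright (within 0.2 rad) within 30 mm of where they stood (all of step 2 and velocity of joint stud_turn between -0.05 and 0.05 rad/s and contact force between the fingers and anything else below 0.5 N and angle between each of std_vial, vial_e, vial_a, vial_b, beaker_100, timer's own z axis and vertical below 0.2 rad and distance of each of std_vial, vial_e, vial_a, vial_b, beaker_100, timer from where it was at the start of the episode below 0.03 m); the robot touches nothing.
It fails at once if the stud is forced: its cross pin bears on its seat with more than 16 N (contact force between stud_pin and anything else above 16 N).
It fails at once if a bystander is moved by more than 30 mm (distance of any of std_vial, vial_e, vial_a, vial_b, beaker_100, timer from where it was at the start of the episode above 0.03 m).
It also fails if it takes over 54 s, if anything falls off the work surface, if the arm or the gripper's body presses on something with over 40 N, if the wrist force passes 120 N, or if a joint passes its speed limit or range.

ROBOT

A 6-joint arm with a two-finger parallel gripper is mounted at the origin on a cart in front of the work surface, level with it; the furniture and walls round the work are solid. World frame = base frame: x ahead of the robot, y to its left, z up, the work surface at z = 0. Lengths are in mm, angles in rad, forces in N, time in s.
With the tool pointing down it reaches from about 350 to 975 mm from the base axis. Payload 7.1 kg.
Tool frame: the origin (TCP) lies midway between the tips of the shut fingers; the grasp point (between the pads) lies pinch_z behind it (pinch_z is the distance from the TCP to the grasp point, in mm); z points along the fingers, y is the line along which they close (so a half turn about z gives the same grasp; the last joint's range is limited). The gripper opens to 88 mm and grips with 3 to 60 N. Pads are 20 mm wide; open, the fingers measure 115 mm over their backs; the gripper's body (75 mm by 178 mm) begins 61 mm behind the grasp point.
Start: joints at [-1.336, 0.423, 1.63, -0, 1.089, -0.019], TCP at [156.946, -604.957, 222.675] pointing down, gripper open.
Joint ranges: [-3, 3], [-0.9, 2.11], [0.09, 2.58], [-1.31, 4.45], [0.11, 2.69], [-2.54, 2.54]. Speed limits (rad/s): [2.39, 2.39, 3.01, 3.14, 3.14, 3.14].

INTERFACE

Orientations are given as a rotation vector (axis times angle).
In Python, from workcell import get_obs, get_image, close_job, pinch_z gives the robot as it stands.
- The arm moves only by the tool jog_arm, never from a script. Its argument "commands" is a list of rows, each a list of 3 entries, a list of its own where there are three numbers: the gripper command: -1 is shut, 1 is fully open, values between are in proportion, then the shift along the tool's x, y, z as a fraction of full scale, then the turn, a rotation vector about the tool's x, y, z as a fraction of full scale. In form: [[gripper, [tx, ty, tz], [rx, ry, rz]], ...]. A call has 1 to 10 rows; each row shifts and turns the commanded pose from where the row before left it, along the tool's axes as they then stand; what a row does not reach is not made up. Full scale, the value 1, is 0.1 m for a shift and 45 degrees for a turn. A row lasts 1/10 s, in which the tool goes at most 50 mm and 8.59 degrees, less where a joint would pass 70% of its speed; a pose out of reach is approached as far as the arm can. A call with a number of a shift or a turn outside -1 to 1 is refused whole. A call with a gripper value outside its range is refused whole. The fingers move at their own pace and stop on an object; the grip force is fixed at half the most. Time passes only in rows, so rows that do not move let the fingers close. It gives the time, the measured TCP pose, the force, the opening and the grip force at its end, in the units of the state.
- get_obs(): the state, without advancing time (a new reading comes with each control period).
- get_image(name): name is "side" or "top"; returns a dict with "image" (384x512x3 uint8, blue, green, red), "z_map" (384x512 float32, mm along the optical axis (not along the pixel's ray), 0 where there is no reading), "intrinsics" (3x3 intrinsics, pixels), "k1" (the pictures are not rectified: a ray, as slopes to the right and down, at radius r is drawn at 1 + k1 r^2 times it, then the intrinsics apply), "eye" and "orientation" of the camera in the world. Camera axes: x right, y down, z forward; pixel columns grow to the right and rows downward; lengths in mm; the calibration is good to about 2 mm. A picture is of the moment at which its call begins.
- close_job(): hands the job in; it is judged then, once.
The state is a dict: "t": time; "qpos": joint angles; "qvel": joint speeds; "joint_torque": joint torques, N m; "ee_pos": TCP position; "orientation": TCP orientation; "ft_force": force on the tool from outside, world axes, zero at the start; "moment": the same for the moment, N m; "width": finger opening in mm; "grasp_force": force on a finger pad.
Only numpy, scipy, OpenCV 4.12 (cv2) and the standard library are available. Lean on these libraries where they do the work, as an engineer would, in place of code of your own. Each camera call takes 0.05 s, during which the arm holds its last target. There are 200 camera calls.

## Working session

There is one attempt and no reset: what is moved stays moved. The work goes in short steps, Python scripts to look and compute and a tool call to move; the robot and the scene stay as the last step left them, time stands still between calls to the robot, and variables do not carry over. Pictures are saved under pics/ and viewed, at most 10 in all, crops included, and the job is handed in when it is done.

Besides the shell and the picture viewer there is one more tool, called after "Call:" as name([rows], argument=value, ...), one row to a line, values as JSON. jog_arm: Moves the arm, as the interface text tells. Its arguments: {"type":"object","properties":{"commands":{"type":"array","items":{"type":"array"}}},"required":["commands"]}

```bash
mkdir -p pics
cat > h.py <<'E'
import numpy as np, cv2
from scipy.spatial.transform import Rotation as R
from workcell import get_obs, get_image, close_job, pinch_z
def rot(o):
    o=np.array(o,float)
    return o if o.shape==(3,3) else (R.from_rotvec(o).as_matrix() if o.size==3 else R.from_quat(o).as_matrix())
def rays(im,uv):
    uv=np.array(uv,float).reshape(-1,1,2)
    p=cv2.undistortPoints(uv,np.array(im["intrinsics"],float),np.array([im["k1"],0,0,0],float))[:,0]
    return np.c_[p,np.ones(len(p))]
def pts(im,uv):  # depth points in world
    uv=np.array(uv); z=im["z_map"][uv[:,1],uv[:,0]]
    P=rays(im,uv)*z[:,None]
    return (P@rot(im["orientation"]).T+np.array(im["eye"]))[z>0], uv[z>0]
def plane(im,uv,h):
    d=rays(im,uv)@rot(im["orientation"]).T; e=np.array(im["eye"])
    return e+d*((h-e[2])/d[:,2])[:,None]
E
python3 - <<'E'
from h import *
o=get_obs(); print({k:np.round(v,3) for k,v in o.items()},pinch_z)
for n in("side","top"):
    im=get_image(n); cv2.imwrite(f"pics/{n}0.png",im["image"]); np.savez(f"{n}0.npz",**im)
    print(n,im["eye"],im["orientation"],im["intrinsics"],im["k1"])
E
```

```text
{'t': np.float64(0.0), 'qpos': array([-1.336,  0.424,  1.631,  0.   ,  1.089, -0.019]), 'qvel': array([ 0.   ,  0.   ,  0.001, -0.   ,  0.001, -0.   ]), 'joint_torque': array([-4.0000e-03, -5.4463e+01, -2.7367e+01,  6.4000e-02,  2.3000e-02,
       -0.0000e+00]), 'ee_pos': array([ 156.822, -604.431,  221.904]), 'orientation': array([-3.115, -0.397,  0.   ]), 'ft_force': array([ 0.232,  0.767, -0.318]), 'moment': array([-0.06 , -0.037, -0.044]), 'grasp_force': np.float64(0.0), 'width': np.float64(87.63)} 18.700000000000003
side [333.52811428 921.65860922 896.75942213] [-0.34029849  2.74747209 -1.26356758] [[447.39913887   0.         252.96332902]
 [  0.         447.39913887 196.50249486]
 [  0.           0.           1.        ]] 0.057717509934575154
top [ 319.05862858    6.26343723 1448.42405721] [-2.14786683  2.10775478 -0.19692286] [[426.86256932   0.         258.45202347]
 [  0.         426.86256932 199.52819322]
 [  0.           0.           1.        ]] -0.06181211531273488
```

View pics/side0.png

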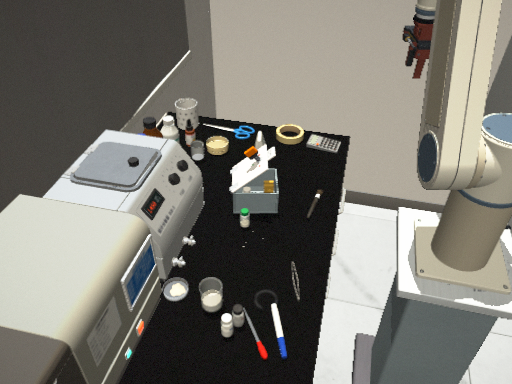

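View pics/top0.png

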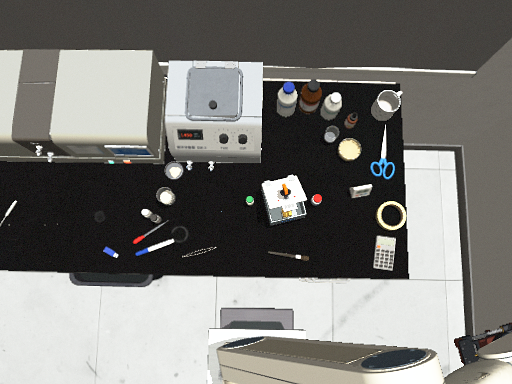

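The side view shows the half-open cover with the orange wing at about (250,153) above the chamber at (255,195). The top view shows the cover at about (285,190), the green cap at (250,200), the red cap at (317,199) and the timer at (360,190). Next I measure from the depth map.

Run:
```python
from h import *
for n,box in(("top",(225,165,340,235)),("side",(215,120,300,240))):
    im=dict(np.load(n+"0.npz")); I=im["image"]; hsv=cv2.cvtColor(I,cv2.COLOR_BGR2HSV)
    x0,y0,x1,y1=box
    vv,uu=np.mgrid[y0:y1,x0:x1]; uv=np.c_[uu.ravel(),vv.ravel()]
    P,uv=pts(im,uv); H=hsv[uv[:,1],uv[:,0]].astype(int)
    h,s,v=H.T
    def rep(k,m):
        if m.sum(): print(n,k,m.sum(),"px",uv[m].mean(0).round(1),"med",np.median(P[m],0).round(1),"min",P[m].min(0).round(0),"max",P[m].max(0).round(0))
    rep("orange",(h>5)&(h<20)&(s>180)&(v>120)&(P[:,2]>120))
    rep("green",(h>45)&(h<85)&(s>120)&(v>60))
    rep("red",((h<5)|(h>174))&(s>150)&(v>90))
    m=(s<40)&(v>150)&(P[:,2]>85)&(P[:,2]<260)
    Q=P[m]; best=None; rng=np.random.default_rng(0)
    for _ in range(500):
        a=Q[rng.choice(len(Q),3,False)]; nn=np.cross(a[1]-a[0],a[2]-a[0])
        if np.linalg.norm(nn)<500: continue
        nn/=np.linalg.norm(nn); k=abs((Q-a[0])@nn)<3
        if best is None or k.sum()>best.sum(): best=k
    q=Q[best]; c=q.mean(0); nn=np.linalg.svd(q-c)[2][2]; nn*=np.sign(nn[2])
    yaw=np.arctan2(-nn[1],-nn[0])
    print(n,"cover n",nn.round(3),"c",c.round(1),len(q),len(Q),"open",np.arccos(nn[2]).round(3),"az of -n",yaw.round(3), "corners")
    uvm=uv[m][best]; r=cv2.boxPoints(cv2.minAreaRect((q[:,:2]).astype(np.float32))); print(r.round(0).tolist(), q[:,2].min(),q[:,2].max())
    rep("rim",(abs(P[:,2]-76)<5)&(s<90))
    k=(abs(P[:,2]-76)<5)&(s<90)
    print(cv2.boxPoints(cv2.minAreaRect(P[k][:,:2].astype(np.float32))).round(0).tolist())
    c=I[y0:y1,x0:x1]; f=min(800//c.shape[1],600//c.shape[0]); cv2.imwrite(f"pics/{n}0c.png",cv2.resize(c,None,fx=f,fy=f,interpolation=cv2.INTER_CUBIC)); print("crop f",f)
```

```text
top orange 33 px [285.  189.1] med [583.2 -75.  188.2] min [570. -82. 180.] max [601. -69. 197.]
top green 36 px [249.1 198.8] med [575.6  35.4  56.1] min [566.  25.  -5.] max [597.  46.  61.]
top red 56 px [316.3 197.6] med [ 581.8 -189.3   65. ] min [ 558. -202.   59.] max [596. -56. 150.]
top cover n [0.623 0.165 0.764] c [583.  -75.  131.7] 858 969 open 0.701 az of -n -2.882 corners
[[506.0, -34.0], [536.0, -149.0], [653.0, -119.0], [623.0, -4.0]] 85.00607660895889 186.9918864109336
top rim 146 px [282.6 205.5] med [534.6 -69.4  76.6] min [ 497. -152.   71.] max [655.  -7.  81.]
[[495.0, -37.0], [526.0, -153.0], [662.0, -117.0], [630.0, -1.0]]
crop f 6
side orange 81 px [250.1 151.4] med [587.  -71.6 182. ] min [569. -81. 166.] max [605. -63. 197.]
side green 49 px [244.3 211.3] med [576.2  37.7  57. ] min [567. -17.   8.] max [587.  49.  60.]
side cover n [0.625 0.171 0.762] c [583.9 -66.3 130.2] 856 894 open 0.704 az of -n -2.875 corners
[[509.0, -30.0], [537.0, -149.0], [655.0, -122.0], [627.0, -2.0]] 85.51145156017628 185.01955956800282
side rim 185 px [258.2 186.7] med [543.9 -30.7  75.3] min [ 499. -153.   71.] max [658.  -4.  81.]
[[496.0, -32.0], [528.0, -156.0], [663.0, -122.0], [630.0, 3.0]]
crop f 5
```

View pics/top0c.png

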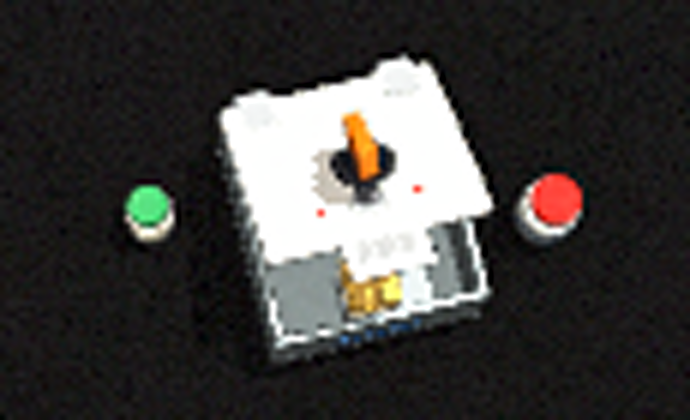

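View pics/side0c.png

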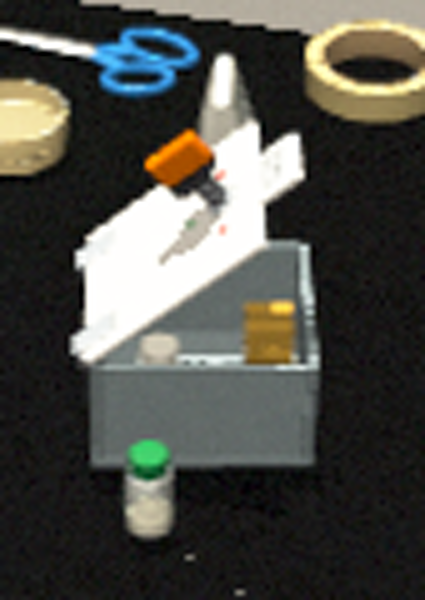

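The measurements agree. Chamber yaw is about 0.257 rad, the centre about (574.5,-77.5) and the cover about 0.70 rad open. In the top crop the wing is at (360,145), the tab at (390,245) and the red dots at (320,212) and (417,188). The side crop confirms the cover is half open. I move to above the tab with the fingers shut.

Call:
jog_arm([
  [-1, [0.35, -0.29, 0], [0, 0, 0]],
  [-1, [0.35, -0.29, 0], [0, 0, 0]],
  [-1, [0.35, -0.29, 0], [0, 0, 0]],
  [-1, [0.35, -0.29, 0], [0, 0, 0]],
  [-1, [0.35, -0.29, 0], [0, 0, 0]],
  [-1, [0.35, -0.29, 0], [0, 0, 0]],
  [-1, [0.35, -0.29, 0], [0, 0, 0]],
  [-1, [0.35, -0.29, 0], [0, 0, 0]],
  [-1, [0.35, -0.29, 0], [0, 0, 0]],
  [-1, [0.35, -0.29, 0], [0, 0, 0]],
])

```text
t: 1.1
ee_pos: [423.6, -234.6, 222.6]
orientation: [-3.116, -0.397, 0.0]
ft_force: [0.5, -1.0, 0.4]
width: 11.3
grasp_force: 0.0
```

Call:
jog_arm([
  [-1, [0.35, -0.29, 0], [0, 0, 0]],
  [-1, [0.35, -0.29, 0], [0, 0, 0]],
  [-1, [0.35, -0.29, 0], [0, 0, 0]],
  [-1, [0.35, -0.29, 0], [0, 0, 0]],
  [-1, [0, 0, 0], [0, 0, -0.19]],
  [-1, [0, 0, 0], [0, 0, -0.19]],
  [-1, [0, 0, 0], [0, 0, -0.19]],
  [-1, [0, 0, 0], [0, 0, -0.19]],
  [-1, [0, 0, 0], [0, 0, -0.19]],
  [-1, [0, 0, 0], [0, 0, -0.19]],
])

```text
t: 2.1
ee_pos: [529.0, -88.8, 222.3]
orientation: [-2.631, -1.715, 0.001]
ft_force: [0.6, -0.3, -0.2]
width: 0.5
grasp_force: 0.0
```

Call:
jog_arm([
  [-1, [0, 0, 0], [0, 0, -0.19]],
  [-1, [0, 0, 0], [0, 0, -0.19]],
  [-1, [0, 0, 0], [0, 0, -0.19]],
  [-1, [0, 0, 0], [0, 0, -0.19]],
  [-1, [0, 0, 0], [0, 0, -0.19]],
  [-1, [0, 0, 0], [0, 0, -0.19]],
  [-1, [0, 0, 0], [0, 0, -0.19]],
  [-1, [0, 0, 0], [0, 0, -0.19]],
  [-1, [0, 0, 0], [0, 0, -0.19]],
  [-1, [0, 0, 0], [0, 0, -0.19]],
])

```text
t: 3.1
ee_pos: [529.0, -88.9, 222.4]
orientation: [-0.768, -3.046, 0.0]
ft_force: [-0.4, 0.0, 0.2]
width: 0.4
grasp_force: 0.0
```

Call:
jog_arm([
  [-1, [0, 0, 0], [0, 0, -0.19]],
  [-1, [0, 0, 0], [0, 0, -0.19]],
  [-1, [0, 0, 0], [0, 0, -0.19]],
  [-1, [0, 0, 0], [0, 0, -0.19]],
  [-1, [0, 0, 0], [0, 0, -0.19]],
  [-1, [0, 0, 0], [0, 0, 0]],
  [-1, [0, 0, 0], [0, 0, 0]],
])

```text
t: 3.8
ee_pos: [529.1, -88.9, 222.5]
orientation: [0.379, -3.118, -0.0]
ft_force: [-0.3, -0.2, -0.3]
width: 0.3
grasp_force: 0.0
```

Call:
jog_arm([
  [-1, [-0.07, 0, 0], [0, 0, -0.02]],
  [-1, [0, 0, 0.15], [0, 0, 0]],
  [-1, [0, 0, 0.15], [0, 0, 0]],
  [-1, [0, 0, 0.08], [0, 0, 0]],
  [-1, [0.06, 0, 0.08], [0, 0, 0]],
  [-1, [0.06, 0, 0.08], [0, 0, 0]],
  [-1, [0, 0, 0], [0, 0, 0]],
])

```text
t: 4.5
ee_pos: [522.9, -90.3, 167.7]
orientation: [0.409, -3.112, -0.001]
ft_force: [-0.8, -0.1, -0.5]
width: 0.5
grasp_force: 0.0
```

```bash
cat >> h.py <<'E'
def cover(n,box,zmin=85):
    im=get_image(n); I=im["image"]; x0,y0,x1,y1=box
    vv,uu=np.mgrid[y0:y1,x0:x1]; P,uv=pts(im,np.c_[uu.ravel(),vv.ravel()])
    hsv=cv2.cvtColor(I,cv2.COLOR_BGR2HSV)[uv[:,1],uv[:,0]].astype(int)
    m=(hsv[:,1]<40)&(hsv[:,2]>150)&(P[:,2]>zmin)&(P[:,2]<260); Q=P[m]; best=None; rng=np.random.default_rng(0)
    for _ in range(500):
        a=Q[rng.choice(len(Q),3,False)]; nn=np.cross(a[1]-a[0],a[2]-a[0])
        if np.linalg.norm(nn)<500: continue
        nn/=np.linalg.norm(nn); k=abs((Q-a[0])@nn)<3
        if best is None or k.sum()>best.sum(): best=k
    q=Q[best]; c=q.mean(0); nn=np.linalg.svd(q-c)[2][2]; nn*=np.sign(nn[2])
    return im,P,hsv,uv,nn,c,q
E
python3 - <<'E'
from h import *
im,P,hsv,uv,nn,c,q=cover("side",(215,120,300,240))
print(nn,c,len(q),np.arccos(nn[2]))
c=im["image"][110:240,195:325]; cv2.imwrite("pics/side1.png",cv2.resize(c,None,fx=4,fy=4,interpolation=cv2.INTER_CUBIC))
E
```

```text
[0.50791132 0.13705616 0.85043618] [580.41751364 -67.43414933 119.46070542] 898 0.5539824674357773
```

View pics/side1.png

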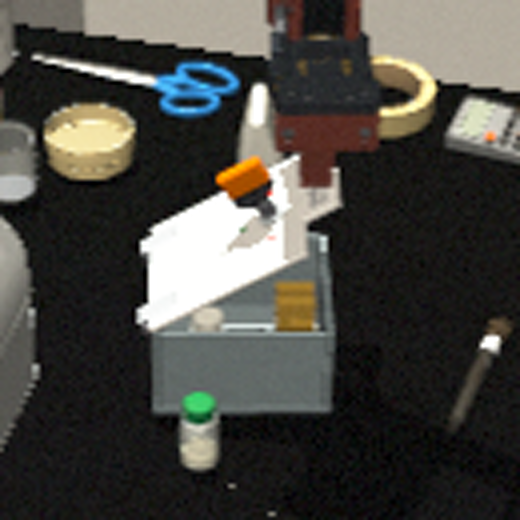

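The fingertip is on the tab at about (318,180) in the crop. The cover has moved to 0.55 rad as predicted, so I continue along the arc.

Call:
jog_arm([
  [-1, [0.05, 0, 0.1], [0, 0, 0]],
  [-1, [0.05, 0, 0.1], [0, 0, 0]],
  [-1, [0.04, 0, 0.1], [0, 0, 0]],
  [-1, [0.04, 0, 0.1], [0, 0, 0]],
  [-1, [0.03, 0, 0.1], [0, 0, 0]],
  [-1, [0.03, 0, 0.1], [0, 0, 0]],
  [-1, [0.02, 0, 0.1], [0, 0, 0]],
  [-1, [0.01, 0, 0.07], [0, 0, 0]],
  [-1, [0, 0, 0.04], [0, 0, 0]],
  [-1, [0, 0, 0], [0, 0, 0]],
])

```text
t: 5.55
ee_pos: [498.3, -97.2, 87.1]
orientation: [0.41, -3.114, -0.0]
ft_force: [-0.0, 0.1, -0.1]
width: 0.5
grasp_force: 0.0
```

Call:
jog_arm([
  [-1, [0, 0, 0.03], [0, 0, 0]],
  [-1, [0, 0, 0.01], [0, 0, 0]],
  [-1, [0, 0, 0.01], [0, 0, 0]],
  [-1, [0, 0, 0], [0, 0, 0]],
])

```text
t: 5.95
ee_pos: [498.5, -97.3, 82.7]
orientation: [-0.41, 3.115, -0.0]
ft_force: [-0.8, -0.1, -0.0]
width: 0.5
grasp_force: 0.0
```

Call:
jog_arm([
  [-1, [0, 0, 0.01], [0, 0, 0]],
  [-1, [0, 0, 0.01], [0, 0, 0]],
  [-1, [0, 0, 0], [0, 0, 0]],
])

```text
t: 6.25
ee_pos: [498.7, -97.4, 82.0]
orientation: [-0.41, 3.114, -0.0]
ft_force: [-3.7, 0.8, 15.8]
width: 0.5
grasp_force: 7.9
```

The cover is shut: the tip is at z = 82.0 with 15.8 N on it. I lift off, back away, open the gripper and look.

Call:
jog_arm([
  [-1, [0, 0, -0.1], [0, 0, 0]],
  [-1, [0, 0, -0.3], [0, 0, 0]],
  [-1, [0.3, 0, -0.3], [0, 0, 0]],
  [0, [0.4, 0, -0.3], [0, 0, 0]],
  [0, [0.4, 0, 0], [0, 0, 0]],
  [0, [0, 0, 0], [0, 0, 0]],
  [0, [0, 0, 0], [0, 0, 0]],
])

```text
t: 6.95
ee_pos: [392.2, -126.1, 181.3]
orientation: [-0.408, 3.113, -0.001]
ft_force: [-0.1, 0.3, 0.2]
width: 28.3
grasp_force: 0.0
```

Run:
```python
from h import *
o=get_obs(); print(o["ee_pos"],o["width"],o["qpos"].round(2))
d=np.array([.967,.254,0]); l=np.array([-.254,.967,0])
tiles=[]
for n,box in(("side",(215,120,300,240)),("top",(225,165,340,235))):
    im,P,hsv,uv,nn,c,q=cover(n,box,70)
    print(n,nn.round(3),c.round(1),len(q),np.arccos(nn[2]).round(3))
    h,s,v=hsv.T
    m=(h>5)&(h<20)&(s>180)&(v>110)&(P[:,2]>95)
    t=m&(P[:,2]>126)
    for k in (m,t):
        A=P[k]; r=cv2.minAreaRect(A[:,:2].astype(np.float32)); print("orange",k.sum(),A.mean(0).round(1),A[:,2].min().round(),A[:,2].max().round(),r, "l rng",(A@l).min(),(A@l).max(),"d rng",(A@d).min(),(A@d).max())
    # silhouette ray: centre of orange mask pixels on plane z=130 (top) 
    if n=="top":
        I=cv2.cvtColor(im["image"],cv2.COLOR_BGR2HSV)[165:215,260:310]; mm=cv2.inRange(I,(5,180,110),(20,255,255)); cc=np.argwhere(mm)[:,::-1]+[260,165]
        print("ray z130",plane(im,cc.mean(0),130),"z120",plane(im,cc.mean(0),120),len(cc))
        r=cv2.boxPoints(cv2.minAreaRect(q[:,:2].astype(np.float32))); print("cover corners",r.round(0).tolist())
    x0,y0,x1,y1=(215,130,295,210) if n=="side" else (245,160,325,240)
    tiles.append(cv2.resize(im["image"][y0:y1,x0:x1],None,fx=5,fy=5,interpolation=cv2.INTER_CUBIC))
cv2.imwrite("pics/s2.png",np.hstack(tiles))
```

```text
[ 392.1879568  -126.08580665  181.31410813] 28.327888783756574 [-0.34  0.17  2.11  0.    0.85 -2.17]
side [-0.001 -0.001  1.   ] [573.3 -70.7  82.8] 1025 0.002
orange 57 [535.4 -84.9 122.1] 111.0 132.0 ((536.4893798828125, -85.58405303955078), (33.0021858215332, 13.510836601257324), 3.3579938411712646) l rng -228.36305147423826 -212.9839228588117 d rng 480.85271423935353 512.5047106463534
orange 20 [535.1 -85.1 128.4] 126.0 132.0 ((536.4893798828125, -85.58405303955078), (33.0021858215332, 13.510836601257324), 3.3579938411712646) l rng -228.36305147423826 -212.9839228588117 d rng 480.85271423935353 512.5047106463534
top [-0.013  0.002  1.   ] [570.7 -79.5  82.6] 1021 0.013
orange 13 [531.2 -87.4 128.8] 123.0 134.0 ((532.5653686523438, -88.89288330078125), (27.66463851928711, 10.535858154296875), 14.725613594055176) l rng -226.49854116690176 -215.96343515448848 d rng 478.582724679158 506.2410674188369
orange 9 [533.8 -87.7 130.8] 129.0 134.0 ((532.5653686523438, -88.89288330078125), (27.66463851928711, 10.535858154296875), 14.725613594055176) l rng -226.49854116690176 -215.96343515448848 d rng 478.582724679158 506.2410674188369
ray z130 [[532.85275912 -87.61085013 130.        ]] z120 [[534.47434763 -88.32286905 120.        ]] 16
cover corners [[470.0, -44.0], [500.0, -160.0], [659.0, -118.0], [628.0, -2.0]]
```

View pics/s2.png

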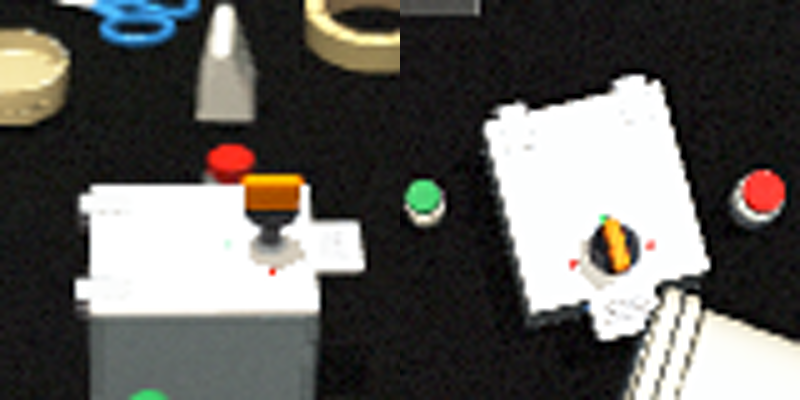

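The cover is shut, with its plane at z about 82.7 and a tilt of about 0. In the top view the wing is at about (617,245) in the tile, pointing from tab to hinge. Its centre is about (535,-87.5), which matches the predicted (535.7,-87.8). I move above it.

Call:
jog_arm([
  [0, [-0.37, 0, 0], [0, 0, 0]],
  [0, [-0.37, 0, 0], [0, 0, 0]],
  [0, [-0.37, 0, 0], [0, 0, 0]],
  [0, [-0.37, 0.006, 0], [0, 0, 0]],
  [0, [0, 0, 0], [0, 0, 0]],
  [0, [0, 0, 0], [0, 0, 0]],
])

```text
t: 7.65
ee_pos: [535.6, -86.2, 179.7]
orientation: [0.412, -3.113, -0.001]
ft_force: [-0.4, -0.5, -0.4]
width: 43.9
grasp_force: 0.0
```

Call:
jog_arm([
  [0, [0, -0.012, 0.2], [0, 0, 0]],
  [0, [0, 0, 0.2], [0, 0, 0]],
  [0, [0, 0, 0.15], [0, 0, 0]],
  [0, [0, 0, 0.1], [0, 0, 0]],
  [0, [0, 0, 0], [0, 0, 0]],
  [0, [0, 0, 0], [0, 0, 0]],
])

```text
t: 8.25
ee_pos: [535.1, -88.2, 115.9]
orientation: [0.409, -3.115, -0.0]
ft_force: [0.0, -0.7, -0.4]
width: 43.7
grasp_force: 0.0
```

Call:
jog_arm([
  [-1, [0, 0, 0.02], [0, 0, 0]],
  [-1, [0, 0, 0], [0, 0, 0]],
  [-1, [0, 0, 0], [0, 0, 0]],
  [-1, [0, 0, 0], [0, 0, 0]],
  [-1, [0, 0, 0], [0, 0, 0]],
])

```text
t: 8.75
ee_pos: [535.7, -88.8, 114.0]
orientation: [-0.411, 3.114, -0.002]
ft_force: [-0.1, -3.9, 0.8]
width: 10.9
grasp_force: 30.0
```

Call:
jog_arm([
  [-1, [0, -0.006, 0.01], [0, 0, 0]],
  [-1, [0, 0, 0.01], [0, 0, 0]],
  [-1, [0, 0, 0.01], [0, 0, 0]],
  [-1, [0, 0, 0], [0, 0, 0]],
])

```text
t: 9.15
ee_pos: [535.7, -88.8, 110.8]
orientation: [-0.41, 3.114, -0.001]
ft_force: [-0.2, -2.5, 4.1]
width: 10.9
grasp_force: 30.0
```

Call:
jog_arm([
  [-1, [0, 0, 0.005], [0, 0, 0]],
  [-1, [0, 0, 0.005], [0, 0, 0]],
  [-1, [0, 0, 0], [0, 0, 0]],
])

```text
t: 9.45
ee_pos: [535.7, -88.8, 109.7]
orientation: [-0.41, 3.114, -0.001]
ft_force: [0.2, -3.8, 4.5]
width: 10.8
grasp_force: 30.0
```

Call:
jog_arm([
  [-1, [0, -0.008, 0.004], [0, 0, 0]],
  [-1, [0, 0, 0.004], [0, 0, 0]],
  [-1, [0, 0, 0], [0, 0, 0]],
])

```text
t: 9.75
ee_pos: [535.7, -89.1, 108.8]
orientation: [-0.41, 3.115, 0.001]
ft_force: [0.8, 1.1, 3.9]
width: 11.0
grasp_force: 30.0
```

Call:
jog_arm([
  [-1, [0, 0.002, 0.004], [0, 0, 0]],
  [-1, [0, 0, 0.004], [0, 0, 0]],
  [-1, [0, 0, 0], [0, 0, 0]],
])

```text
t: 10.05
ee_pos: [535.7, -89.1, 108.1]
orientation: [-0.41, 3.115, 0.0]
ft_force: [1.1, 0.9, 3.5]
width: 11.1
grasp_force: 30.0
```

Call:
jog_arm([
  [-1, [0, 0, 0.004], [0, 0, 0]],
  [-1, [0, 0, 0.004], [0, 0, 0]],
  [-1, [0, 0, 0], [0, 0, 0]],
])

```text
t: 10.35
ee_pos: [535.7, -89.1, 107.3]
orientation: [-0.41, 3.115, 0.0]
ft_force: [1.1, 2.0, 5.4]
width: 10.9
grasp_force: 30.0
```

Call:
jog_arm([
  [-1, [0, 0, 0.004], [0, 0, 0]],
  [-1, [0, 0, 0.004], [0, 0, 0]],
  [-1, [0, 0, 0], [0, 0, 0]],
])

```text
t: 10.65
ee_pos: [535.7, -89.1, 106.4]
orientation: [-0.41, 3.115, 0.0]
ft_force: [0.9, 2.5, 4.9]
width: 10.7
grasp_force: 30.0
```

Call:
jog_arm([
  [-1, [0, 0, 0.004], [0, 0, 0]],
  [-1, [0, 0, 0.004], [0, 0, 0]],
  [-1, [0, 0, 0], [0, 0, 0]],
])

```text
t: 10.95
ee_pos: [535.7, -89.1, 105.7]
orientation: [-0.41, 3.115, 0.0]
ft_force: [1.1, 2.5, 5.5]
width: 10.8
grasp_force: 30.0
```

Call:
jog_arm([
  [-1, [0, 0, 0.004], [0, 0, 0]],
  [-1, [0, 0, 0.004], [0, 0, 0]],
  [-1, [0, 0, 0], [0, 0, 0]],
])

```text
t: 11.25
ee_pos: [535.6, -89.1, 104.9]
orientation: [-0.41, 3.115, 0.0]
ft_force: [1.6, 2.4, 5.3]
width: 11.0
grasp_force: 30.0
```

Call:
jog_arm([
  [-1, [0, 0, 0.004], [0, 0, 0]],
  [-1, [0, 0, 0.004], [0, 0, 0]],
  [-1, [0, 0, 0], [0, 0, 0]],
])

```text
t: 11.55
ee_pos: [535.7, -89.1, 104.1]
orientation: [-0.41, 3.115, 0.0]
ft_force: [1.6, 3.2, 5.4]
width: 10.7
grasp_force: 30.0
```

Call:
jog_arm([
  [-1, [0, 0.002, 0.004], [0, 0, 0]],
  [-1, [0, 0, 0.004], [0, 0, 0]],
  [-1, [0, 0, 0], [0, 0, 0]],
])

```text
t: 11.85
ee_pos: [535.7, -89.1, 103.3]
orientation: [-0.41, 3.115, -0.0]
ft_force: [0.2, 1.2, 5.3]
width: 10.9
grasp_force: 30.0
```

Call:
jog_arm([
  [-1, [0, 0, 0.004], [0, 0, 0]],
  [-1, [0, 0, 0.004], [0, 0, 0]],
  [-1, [0, 0, 0], [0, 0, 0]],
])

```text
t: 12.15
ee_pos: [535.7, -89.1, 102.6]
orientation: [-0.41, 3.114, -0.0]
ft_force: [1.2, 1.1, 5.7]
width: 10.7
grasp_force: 30.0
```

Call:
jog_arm([
  [-1, [0, 0, 0.004], [0, 0, 0]],
  [-1, [0, 0, 0.004], [0, 0, 0]],
  [-1, [0, 0, 0], [0, 0, 0]],
])

```text
t: 12.45
ee_pos: [535.7, -89.1, 101.8]
orientation: [-0.41, 3.114, -0.0]
ft_force: [0.8, 2.0, 5.9]
width: 10.6
grasp_force: 30.0
```

Call:
jog_arm([
  [-1, [0, 0, 0.004], [0, 0, 0]],
  [-1, [0, 0, 0.004], [0, 0, 0]],
  [-1, [0, 0, 0], [0, 0, 0]],
])

```text
t: 12.75
ee_pos: [535.7, -89.1, 101.1]
orientation: [-0.41, 3.114, -0.0]
ft_force: [0.9, 2.6, 7.3]
width: 10.7
grasp_force: 30.0
```

Call:
jog_arm([
  [-1, [0, 0, 0.004], [0, 0, 0]],
  [-1, [0, 0, 0.004], [0, 0, 0]],
  [-1, [0, 0, 0], [0, 0, 0]],
])

```text
t: 13.05
ee_pos: [535.8, -89.1, 101.1]
orientation: [-0.41, 3.114, -0.0]
ft_force: [-2.0, 3.0, 15.0]
width: 10.7
grasp_force: 30.0
```

The floor is at 12.9 mm, where the force rises steeply. I ease off slightly and start turning clockwise.

Call:
jog_arm([
  [-1, [0, -0.002, -0.003], [0, 0, 0]],
  [-1, [0, 0, 0], [0, 0, 0.05]],
  [-1, [0, 0, 0], [0, 0, 0.1]],
  [-1, [0, 0, 0], [0, 0, 0.1]],
  [-1, [0, 0, 0], [0, 0, 0]],
])

```text
t: 13.55
ee_pos: [535.9, -89.4, 101.1]
orientation: [-0.099, 3.139, -0.001]
ft_force: [-0.0, 1.1, 12.2]
width: 10.9
grasp_force: 30.0
```

```bash
python3 -c "
from h import *
o=get_obs();print(o['moment'],o['ft_force'],o['ee_pos'],o['orientation'])"
```

```text
[0.42394947 0.07790662 0.00762443] [-0.04918922  1.0578342  12.15191124] [535.87880724 -89.40127088 101.12388871] [-9.9292283e-02  3.1393817e+00 -5.3832060e-04]
```

Call:
jog_arm([
  [-1, [0, 0, 0], [0, 0, 0.1]],
  [-1, [0, 0, 0], [0, 0, 0.1]],
  [-1, [0, 0, 0], [0, 0, 0.1]],
  [-1, [0, 0, 0], [0, 0, 0.1]],
  [-1, [0, 0, 0], [0, 0, 0.1]],
  [-1, [0, 0, 0], [0, 0, 0]],
])

```text
t: 14.15
ee_pos: [535.8, -89.9, 101.1]
orientation: [0.515, 3.098, -0.002]
ft_force: [-0.8, -3.2, 12.3]
width: 10.9
grasp_force: 30.0
```

Call:
jog_arm([
  [-1, [0, -0.004, 0], [0, 0, 0.1]],
  [-1, [0, 0, 0], [0, 0, 0.1]],
  [-1, [0, 0, 0], [0, 0, 0.1]],
  [-1, [0, 0, 0], [0, 0, 0.1]],
  [-1, [0, 0, 0], [0, 0, 0.1]],
  [-1, [0, 0, 0], [0, 0, 0]],
])

```text
t: 14.75
ee_pos: [535.6, -90.4, 101.1]
orientation: [1.109, 2.938, -0.002]
ft_force: [-1.4, -2.1, 12.1]
width: 10.8
grasp_force: 30.0
```

Call:
jog_arm([
  [-1, [0, -0.002, 0], [0, 0, 0.1]],
  [-1, [0, 0, 0], [0, 0, 0.1]],
  [-1, [0, 0, 0], [0, 0, 0.1]],
  [-1, [0, 0, 0], [0, 0, 0.1]],
  [-1, [0, 0, 0], [0, 0, 0.1]],
  [-1, [0, 0, 0], [0, 0, 0]],
])

```text
t: 15.35
ee_pos: [535.2, -90.8, 101.1]
orientation: [1.661, 2.666, -0.002]
ft_force: [-3.1, -4.0, 12.0]
width: 10.9
grasp_force: 30.0
```

```bash
python3 -c "
from h import *
o=get_obs();print(o['moment'],o['ft_force'],o['ee_pos'],o['orientation'],o['qpos'])"
```

```text
[-0.67829274  0.29336553  0.01145196] [-3.0815723  -3.97346472 12.03603662] [535.18470797 -90.82287239 101.11484301] [ 1.66082241e+00  2.66584788e+00 -2.28850837e-03] [-0.18910235  0.47926882  1.88960857 -0.00231913  0.77256918 -0.64391882]
```

Call:
jog_arm([
  [-1, [-0.002, -0.005, 0], [0, 0, 0.1]],
  [-1, [0, 0, 0], [0, 0, 0.1]],
  [-1, [0, 0, 0], [0, 0, 0.05]],
  [-1, [0, 0, 0], [0, 0, 0]],
])

```text
t: 15.75
ee_pos: [534.8, -91.0, 101.1]
orientation: [1.913, 2.491, -0.002]
ft_force: [-3.5, -2.8, 12.8]
width: 10.6
grasp_force: 30.0
```

```bash
python3 -c "
from h import *
o=get_obs();print(o['moment'],o['ft_force'],o['ee_pos'],o['orientation'],o['qpos'])"
```

```text
[-0.47218151  0.29364     0.01358807] [-3.51425999 -2.7631816  12.77220236] [534.83295253 -91.01913612 101.1057498 ] [ 1.91293121e+00  2.49112862e+00 -1.75897519e-03] [-0.18974582  0.4789192   1.8903106  -0.00190277  0.77221545 -0.44946437]
```

The stud has turned 1.57 rad. I relieve the side load, let it rise gently into the notch, then open.

Call:
jog_arm([
  [-1, [-0.002, -0.006, 0], [0, 0, 0]],
  [-1, [0, 0, 0], [0, 0, 0]],
  [-1, [0, 0, -0.01], [0, 0, 0]],
  [-1, [0, 0, -0.01], [0, 0, 0]],
  [-1, [0, 0, -0.01], [0, 0, 0]],
  [-1, [0, 0, 0], [0, 0, 0]],
])

```text
t: 16.35
ee_pos: [534.7, -91.1, 103.7]
orientation: [1.912, 2.492, -0.001]
ft_force: [0.4, -0.7, 5.7]
width: 11.0
grasp_force: 30.0
```

Now open; at 0 the fingers are 44 mm apart.

Call:
jog_arm([
  [-0.4, [0, 0, 0], [0, 0, 0]],
  [-0.4, [0, 0, 0], [0, 0, 0]],
  [0, [0, 0, 0], [0, 0, 0]],
  [0, [0, 0, 0], [0, 0, 0]],
  [0, [0, 0, 0], [0, 0, 0]],
])

```text
t: 16.85
ee_pos: [534.2, -90.5, 103.2]
orientation: [-1.912, -2.492, 0.0]
ft_force: [0.2, 0.6, -0.2]
width: 43.0
grasp_force: 0.0
```

Call:
jog_arm([
  [0, [0, 0, -0.2], [0, 0, 0]],
  [0, [0, 0, -0.3], [0, 0, 0]],
  [0, [0, 0, -0.3], [0, 0, 0]],
  [0, [0, -0.4, 0], [0, 0, 0]],
  [0, [0, -0.4, 0], [0, 0, 0]],
  [0, [0, -0.4, 0], [0, 0, 0]],
  [0, [0, 0, 0], [0, 0, 0]],
])

```text
t: 17.55
ee_pos: [413.6, -121.4, 182.8]
orientation: [-1.912, -2.488, 0.003]
ft_force: [-0.6, 0.7, 0.8]
width: 43.8
grasp_force: 0.0
```

Run:
```python
from h import *
o=get_obs(); print(o["ee_pos"],o["width"],o["ft_force"])
tiles=[]
for n,box in(("side",(215,120,300,240)),("top",(225,165,340,235))):
    im,P,hsv,uv,nn,c,q=cover(n,box,70); h,s,v=hsv.T
    m=(h>5)&(h<20)&(s>180)&(v>110)&(P[:,2]>90); A=P[m]
    print(n,nn.round(3),c.round(1),"orange",m.sum(),A.mean(0).round(1),A[:,2].max().round(1),cv2.minAreaRect(A[:,:2].astype(np.float32)))
    x0,y0,x1,y1=(215,130,295,210) if n=="side" else (245,160,325,240)
    tiles.append(cv2.resize(im["image"][y0:y1,x0:x1],None,fx=5,fy=5,interpolation=cv2.INTER_CUBIC))
cv2.imwrite("pics/s3.png",np.hstack(tiles))
```

```text
[ 413.55343673 -121.42778659  182.80488638] 43.76089028607019 [-0.61336469  0.70486508  0.75253658]
side [-0.003 -0.005  1.   ] [572.6 -73.   82.8] orange 31 [534.1 -82.3 113.7] 122.1 ((534.5537109375, -87.92141723632812), (12.28581428527832, 36.19506072998047), 12.517934799194336)
top [-0.006 -0.003  1.   ] [579.1 -71.8  83.1] orange 13 [532.7 -85.8 120.7] 125.2 ((534.3519287109375, -87.62447357177734), (9.681459426879883, 30.09850311279297), 12.311116218566895)
```

View pics/s3.png

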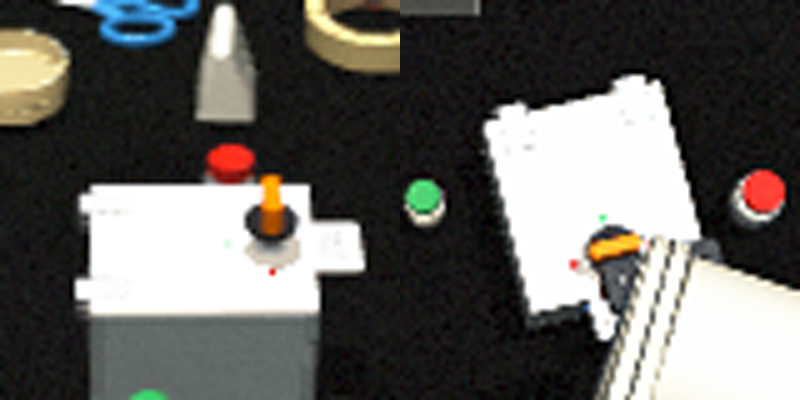

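In the side tile the wing at (272,205) is seen end-on. In the top tile, at (613,247), it lies across the cover in line with the red dots. Its height is about 9 mm below the out position, so it is locked in the notch. The cover is flat, the green and red vials are in place, and the gripper is clear.

```bash
python3 -c "
from workcell import *
print(close_job())"
```

```text
the job is handed in; nothing more can be done
None
```

The job is handed in: the cover is shut and the stud was pushed to its floor (12.9 mm), turned about 1.57 rad clockwise and released, and the last images show it locked with the two vials beside the chamber in place; `close_job` returned no verdict.

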